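# Set up the solar concentrator on its riser pile

## Task

Set up the light experiment: on the fixed grey base block, stack first the thick wooden plate, then the thin wooden plate, then the solar module with its saddles up, squarely, long sides parallel and all edges flush with the block. Then gently lay the loose glass rod lens, which rolls easily, in the module's two V saddles, centred along its length. Leave the fan, the pen and the white puck where they are.

Things in the scene. Friction and masses are not known exactly. Their poses are not given: they have to be found in the camera images.
- base: Grey plastic base block fixed to the desk, 80 mm (its x) by 60 mm (its y) by 12 mm high. Origin: centre of its underside, on the desk; z up.
- thick: The thick plate: plain light wood, 80 mm (its x) by 60 mm (its y) by 20 mm thick, loose, lying flat on the desk. Origin: centre of its underside; z up. About 70 g.
- thin: The thin plate: plain light wood, 80 mm (x) by 60 mm (y) by 12 mm thick, loose, lying flat on the desk. Origin: centre of its underside; z up. About 42 g.
- module: Solar module: black slab 80 (x) by 60 (y) by 10 mm thick, dark cell with fine silver lines on top, loose, flat, cell up, about 90 g. Two white V saddles stand on top at x = -28 and +28 mm, centred in y, each 8 mm (x) by 28 mm (y) by 14.5 mm tall, 48 mm free between them. Origin: centre of the underside; z up.
- cradle (a point): Point on the solar module where the rod lens's centre comes to lie: 24.3 mm above the module's underside, midway between the saddles. Each saddle is a 90 degree V groove along the module's x (this point's x), vertex 3 mm above the slab's top. Moves with the module.
- lens: Rod lens: green-tinted glass cylinder, 16 mm diameter, 76 mm long, black rims at its ends, lying loose on the desk, free to roll. Origin: its centre, 8 mm above the desk at the start; x along its axis (y and z turn as it rolls). About 38 g.
- fan: Bystander: pink four-leaf fan on a beige motor stand, foot 60 mm by 90 mm, about 120 mm tall. Origin: centre of its underside. Leave alone.
- pen: Bystander: black pen with blue ends, about 150 mm long (its x), 10 mm thick, lying on the desk. Origin: under its middle. Leave alone.
- puck: Bystander: white round puck, 60 mm diameter, 20 mm high with a 24 mm knob on top (30 mm in all). Origin: centre of its underside. Leave alone.

How it is judged (in metres and radians):
On the way, in this order (a step that is already met when the one before it is completed fails the run):
1. the thick plate lies squarely on the base block (horizontal distance between thick and base below 0.006 m and z of thick in the frame of base between 0.009 and 0.015 m and angle between the x axis of thick and the x axis of base, either way round below 0.12 rad and angle between thick's own z axis and vertical below 0.06 rad), for 0.2 s.
2. the thin plate lies squarely on the thick plate (horizontal distance between thin and thick below 0.006 m and z of thin in the frame of thick between 0.017 and 0.023 m and angle between the x axis of thin and the x axis of thick, either way round below 0.12 rad and angle between thin's own z axis and vertical below 0.06 rad), for 0.2 s.
3. the solar module lies squarely on the thin plate, saddles up (horizontal distance between module and thin below 0.006 m and z of module in the frame of thin between 0.009 and 0.015 m and angle between the x axis of module and the x axis of thin, either way round below 0.12 rad and angle between module's own z axis and vertical below 0.06 rad and horizontal distance between module and base below 0.009 m), for 0.2 s.
4. the rod lens lies in both saddles (x of lens in the frame of module between -0.01 and 0.01 m and y of lens in the frame of module between -0.003 and 0.003 m and z of lens in the frame of module between 0.0215 and 0.0275 m and angle between the x axis of lens and the x axis of module, either way round below 0.12 rad), for 0.2 s.
At the end, for the whole second after the job is handed in: Each plate rests flat on the one below (3 mm, 0.06 rad), centred within 6 mm (module within 9 mm of the block), parallel within 0.12 rad. Lens in both saddles: within 10 mm along, 3 mm across, 24.5 +-3 mm above the module's underside, parallel within 0.12 rad. All released, under 0.02 m/s (all of step 1 and all of step 2 and all of step 3 and all of step 4 and linear speed of each of thick, thin, module, lens below 0.02 m/s); the robot touches nothing.
It fails at once if the glass lens is let fall onto the module from more than about 13 mm (near the saddles, out of the fingers, faster than 0.5 m/s) (horizontal distance between lens and cradle below 0.06 m and linear speed of lens above 0.5 m/s and contact force between the fingers and lens below 0.05 N).
It fails at once if the fan is moved more than 30 mm (distance of fan from where it was at the start of the episode above 0.03 m).
It fails at once if the pen is moved more than 30 mm (distance of pen from where it was at the start of the episode above 0.03 m).
It fails at once if the puck is moved more than 30 mm (distance of puck from where it was at the start of the episode above 0.03 m).
It fails at once if the glass lens is pressed hard on the module (over 40 N) (contact force between lens and module above 40 N).
It also fails if it takes over 72 s, if anything falls off the work surface, if the arm or the gripper's body presses on something with over 40 N, if the wrist force passes 120 N, or if a joint passes its speed limit or range.

## Robot

A 7-joint arm with a two-finger parallel gripper is mounted at the origin on the work surface. World frame = base frame: x ahead of the robot, y to its left, z up, the work surface at z = 0. Lengths are in mm, angles in rad, forces in N, time in s.
With the tool pointing down it reaches from about 425 to 875 mm from the base axis. Payload 8.4 kg.
Tool frame: the origin (TCP) lies on the centre line of the jaws, within the pads' length; the fingertips stand 22 mm ahead of it and the grasp point (between the pads) lies 3 mm ahead of it; z points along the fingers, x is the direction in which the jaws open and shut, and the axes are right-handed (so a half turn about z gives the same grasp; the last joint's range is limited). The gripper opens to 87 mm and grips with 3 to 60 N. Pads are 19 mm wide; open, the fingers measure 117 mm over their backs; the gripper's body (75 mm by 190 mm) begins 51 mm behind the grasp point.
Start: joints at [-1.323, 0.333, 0.04, 1.465, -0.013, 1.343, -0.059], TCP at [220.929, 611.273, 244.546] pointing down, gripper open.
Joint ranges: [-2.58, 2.58], [-0.38, 2.09], [-1.3, 1.39], [0.25, 2.4], [-1.5, 4.64], [0.08, 2.09], [-2.65, 2.65]. Speed limits (rad/s): [2.22, 2.22, 2.79, 2.79, 3.14, 3.14, 3.14].

## Interface

Orientations are given as [roll, pitch, yaw] about the fixed x, y, z axes, in that order (R = Rz(yaw) Ry(pitch) Rx(roll)).
In Python, from plant import robot gives the robot as it stands.
- The arm moves only by the tool move_arm, never from a script. Its argument "commands" is a list of rows, each a list of 3 entries, a list of its own where there are three numbers: the shift along the tool's x, y, z in mm, then the turn, a rotation vector about the tool's x, y, z in rad, then the closure, from -1 (fully open) to 1 (shut), so that 0 is half open. In form: [[[dx, dy, dz], [rx, ry, rz], hand], ...]. A call has 1 to 20 rows; each row shifts and turns the commanded pose from where the row before left it, along the tool's axes as they then stand; what a row does not reach is not made up. A row lasts 1/12 s, in which the tool goes at most 41.7 mm and 7.16 degrees, less where a joint would pass 70% of its speed; a pose out of reach is approached as far as the arm can. A call with a gripper value outside its range is refused whole. The fingers move at their own pace and stop on an object; the grip force is fixed at half the most. Time passes only in rows, so rows that do not move let the fingers close. It gives the time, the measured TCP pose, the force and the opening at its end, in the units of the state.
- robot.state(): the state, without advancing time (a new reading comes with each control period).
- robot.grab_frame(name): name is "scene" or "top"; returns a dict with "img" (420x560x3 uint8, blue, green, red), "fx", "fy", "cx", "cy" (pixels), "R" (3x3) and "t" (3): a world point X has camera coordinates R X + t. Camera axes: x right, y down, z forward; pixel columns grow to the right and rows downward; lengths in mm; the calibration is good to about 2 mm. A picture is of the moment at which its call begins. There is no depth.
- robot.close_job(): hands the job in, once; it reports no verdict.
Trained networks look in the newest picture that a camera, given by its name, has taken for a name from the list of things; names that differ only in an ending like _2 or _b are one class to them, and where a whole thing is asked for, a point or a joint stands for the part that bears it (a point fixed in the world has none). Each returns a list of dicts, best first, with "confidence" (0 to 1); they miss things now and then, are a little off and sometimes report something else, mostly with a low value. They report only what shows in the picture. A call takes as long as a camera call.
- robot.spot_in(camera, target): "box" ([centre column, centre row, width, height] in pixels, round what is visible of it).
The state is a dict: "clock": time; "q": joint angles; "qvel": joint speeds; "joint_efforts": joint torques, N m; "eef_pos": TCP position; "tool_rot": TCP orientation; "force": force on the tool from outside, world axes, zero at the start; "wrist_torque": the same for the moment, N m; "gripper_width": opening from 0.0 (shut) to 1.0 (fully open).
Only numpy, scipy, OpenCV 4.12 (cv2) and the standard library are available. Lean on these libraries where they do the work, as an engineer would, in place of code of your own. Each camera call takes 0.05 s, during which the arm holds its last target.

## Working session

There is one attempt and no reset: what is moved stays moved. The work goes in short steps, Python scripts to look and compute and a tool call to move; the robot and the scene stay as the last step left them, time stands still between calls to the robot, and variables do not carry over. Pictures are saved under pics/ and viewed, and the job is handed in when it is done.

Besides the shell and the picture viewer there is one more tool, called after "Request:" as name([rows], argument=value, ...), one row to a line, values as JSON. move_arm: Moves the arm, as the interface text tells. Its arguments: {"type":"object","properties":{"commands":{"type":"array"}},"required":["commands"]}

```bash
ls; mkdir -p pics; python3 - <<'E'
from plant import robot
import cv2
s=robot.state();print({k:s[k] for k in('clock','eef_pos','tool_rot','gripper_width','q')})
for n in("scene","top"):
    f=robot.grab_frame(n);cv2.imwrite(f"pics/{n}0.png",f["img"])
    print(n,f["fx"],f["fy"],f["cx"],f["cy"],f["R"],f["t"])
    for o in("base","thick","thin","module","lens","fan","pen","puck"):
        for d in robot.spot_in(n,o)[:2]:print(o,[round(v) for v in d["box"]],round(d["confidence"],2))
print(robot.state()["clock"])
E
```

```text
pics
{'clock': 0.0, 'eef_pos': array([220.78296814, 610.88243204, 243.67291837]), 'tool_rot': array([3.14147520e+00, 1.60337383e-03, 1.22403020e+00]), 'gripper_width': 0.9985029327151306, 'q': array([-1.32320412,  0.33387413,  0.03983293,  1.46629078, -0.01337643,
        1.34330072, -0.0585003 ])}
scene 388.16803991528633 388.16803991528633 272.1170748363238 211.04000512696493 [[-0.15114676  0.98847123  0.00890378]
 [ 0.71084068  0.11494474 -0.69389714]
 [-0.6869208  -0.09855113 -0.72001908]] [  79.31056731 -383.06560482 1320.7396724 ]
base [272, 196, 29, 24] 0.78
base [260, 290, 49, 62] 0.64
thick [398, 189, 38, 26] 0.84
thin [196, 219, 43, 31] 0.59
thin [271, 196, 29, 25] 0.57
module [173, 168, 29, 23] 0.7
lens [361, 250, 24, 22] 0.48
fan [263, 289, 47, 58] 0.77
pen [450, 256, 34, 51] 0.81
puck [102, 219, 30, 22] 0.68
top 409.7046048575788 409.7046048575788 281.07350367284937 210.1804654283848 [[-0.04896454 -0.99879822 -0.00214057]
 [-0.97138368  0.04811906 -0.23259043]
 [ 0.23241391 -0.00930937 -0.97257242]] [  31.39923349  607.92594738 1024.70889104]
base [388, 274, 29, 35] 0.72
base [289, 259, 32, 32] 0.64
thick [174, 288, 32, 33] 0.88
thin [345, 218, 34, 34] 0.72
thin [392, 275, 29, 32] 0.54
module [390, 274, 28, 34] 0.81
lens [207, 212, 21, 21] 0.71
fan [275, 155, 28, 28] 0.76
pen [139, 221, 18, 44] 0.49
puck [418, 203, 24, 21] 0.69
0.9
```

```bash
python3 - <<'E'
import cv2
a=cv2.imread("pics/top0.png");cv2.imwrite("pics/top0c.png",cv2.resize(a[130:330,110:450],(800,471),interpolation=cv2.INTER_CUBIC))
a=cv2.imread("pics/scene0.png");cv2.imwrite("pics/scene0c.png",cv2.resize(a[100:350,80:480],(800,500),interpolation=cv2.INTER_CUBIC))
E
```

```text
(no output)
```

View pics/top0.png

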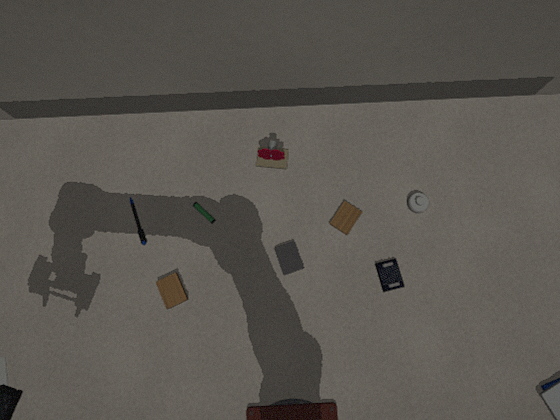

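```bash
sleep 1
```

```text
(no output)
```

View pics/scene0.png

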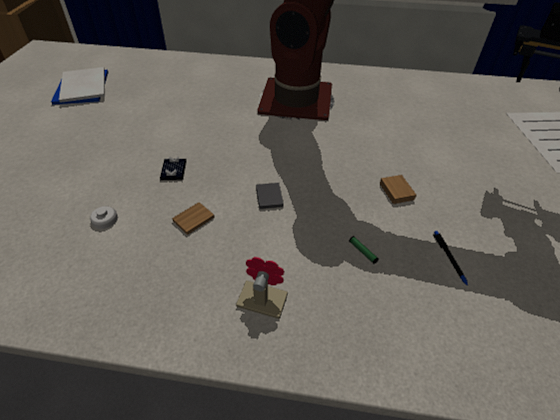

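```bash
cat > h.py <<'E'
import numpy as np,cv2
from scipy.optimize import minimize
def proj(f,X):
    c=np.atleast_2d(X)@np.array(f["R"]).T+np.array(f["t"])
    return np.c_[f["fx"]*c[:,0]/c[:,2]+f["cx"],f["fy"]*c[:,1]/c[:,2]+f["cy"]]
def back(f,u,v,z):
    R=np.array(f["R"]);d=R.T@np.array([(u-f["cx"])/f["fx"],(v-f["cy"])/f["fy"],1]);c=-R.T@np.array(f["t"])
    return c+d*(z-c[2])/d[2]
def box(x,y,a,L,W,z0,z1):
    c,s=np.cos(a),np.sin(a)
    return np.array([[x+c*i*L/2-s*j*W/2,y+s*i*L/2+c*j*W/2,z] for z in(z0,z1) for i in(-1,1) for j in(-1,1)])
E
python3 - <<'E'
import cv2,numpy as np
from plant import robot
from h import *
b={}
for n in("top","scene"):
    f=robot.grab_frame(n);im=f["img"]
    np.save(f"{n}.npy",f,allow_pickle=True)
    if n=="top": C=dict(base=(289,257),thick=(172,289),thin=(345,217),module=(389,275),lens=(204,212),fan=(271,155),pen=(138,221),puck=(418,203))
    else: C=dict(base=(270,196),thick=(398,189),thin=(193,218),module=(173,169),lens=(363,249))
    tiles=[]
    for o in("base","thick","thin","module","lens"):
        u,v=C[o];t=cv2.resize(im[v-25:v+25,u-30:u+30],(390,325),interpolation=cv2.INTER_CUBIC)[:290,:260] if 0 else cv2.resize(im[v-25:v+25,u-26:u+26],(260,250),interpolation=cv2.INTER_CUBIC)
        tiles.append(cv2.convertScaleAbs(t,alpha=1.6,beta=20))
    tiles.append(tiles[0]*0)
    cv2.imwrite(f"pics/z_{n}.png",np.vstack([np.hstack(tiles[:3]),np.hstack(tiles[3:])]))
    for o in C: print(n,o,np.round(back(f,*C[o],8),0))
E
```

```text
top base [490. -15.   8.]
top thick [419. 307.   8.]
top thin [ 595. -178.    8.]
top module [ 428. -285.    8.]
top lens [629. 219.   8.]
top fan [791.  22.   8.]
top pen [613. 405.   8.]
top puck [ 626. -389.    8.]
scene base [495. -10.   8.]
scene thick [417. 311.   8.]
scene thin [ 599. -179.    8.]
scene module [ 433. -284.    8.]
scene lens [630. 220.   8.]
```

View pics/z_top.png

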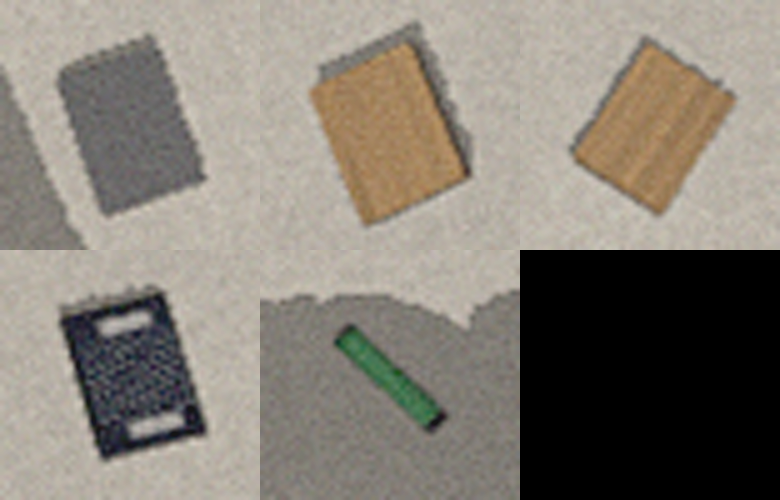

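View pics/z_scene.png

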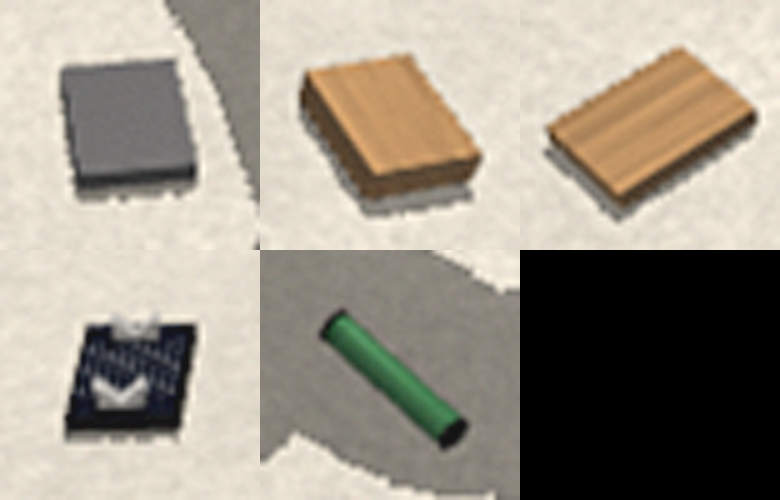

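```bash
cat >> h.py <<'E'
from scipy.ndimage import map_coordinates
from scipy.optimize import differential_evolution
def fit(fs,x0,y0,L,W,z1,r=18,d=1.0,fixed_a=None,shift=(0,0)):
    data=[]
    for f in fs:
        im=cv2.GaussianBlur(f["img"],(0,0),0.6).astype(float)
        p=proj(f,[x0,y0,z1])[0];u,v=int(p[0]),int(p[1])
        ref=np.median(im[v-5:v+6,u-5:u+6].reshape(-1,3),axis=0)
        D=np.linalg.norm(im-ref,axis=2);data.append((f,D/np.percentile(D[v-25:v+25,u-25:u+25],90)))
    def cost(p):
        Q=box(p[0],p[1],p[2],L,W,z1,z1)[[0,1,3,2]];s=0
        for f,D in data:
            q=proj(f,Q);ctr=q.mean(0)
            for i in range(4):
                a,b=q[i],q[(i+1)%4];t=np.linspace(.05,.95,25)[:,None];m=a+(b-a)*t
                n=np.array([b[1]-a[1],a[0]-b[0]]);n/=np.linalg.norm(n)
                if n@(m.mean(0)-ctr)<0:n=-n
                o=m+n*d;k=m-n*d
                g=lambda z:np.minimum(map_coordinates(D,[z[:,1],z[:,0]],order=1),1.)
                s+=(g(o)-g(k)).mean()*np.linalg.norm(b-a)/np.linalg.norm(q[1]-q[0])
        return -s/len(data)
    R=differential_evolution(cost,[(x0-r,x0+r),(y0-r,y0+r),(-np.pi/2,np.pi/2) if fixed_a is None else (fixed_a-.2,fixed_a+.2)],seed=1,popsize=20,maxiter=80,tol=1e-6)
    return R.x,-R.fun
E
cat > m.py <<'E'
from h import *
F={n:np.load(n+".npy",allow_pickle=True).item() for n in("top","scene")}
O=dict(base=(492,-13,80,60,12),thick=(418,309,80,60,20),thin=(597,-178,80,60,12),module=(430,-285,80,60,10))
for o,(x,y,L,W,z) in O.items():
    for fs in("top",),("scene",),("top","scene"):
        p,s=fit([F[k] for k in fs],x,y,L,W,z)
        print(o,fs,np.round(p[:2],1),round(p[2],3),round(s,2))
# lens
for n,f in F.items():
    im=f["img"].astype(int);c=proj(f,[630,219,8])[0].astype(int)
    g=(im[:,:,1]-np.maximum(im[:,:,2],im[:,:,0])>15).astype(np.uint8)
    g[:,:c[0]-25]=0;g[:,c[0]+26:]=0;g[:c[1]-25]=0;g[c[1]+26:]=0
    v,u=np.nonzero(g);P=np.array([back(f,a,b,8)[:2] for a,b in zip(u,v)])
    (cc,(w,h),_)=cv2.minAreaRect(P.astype(np.float32));e=np.linalg.eigh(np.cov(P.T))[1][:,1]
    print("lens",n,len(u),P.mean(0),cc,w,h,np.arctan2(e[1],e[0]))
E
python3 m.py
```

```text
base ('top',) [488.3 -13.6] 0.288 2.89
base ('scene',) [490.9 -14.8] 0.287 2.43
base ('top', 'scene') [489.6 -13.7] 0.283 2.55
thick ('top',) [413.8 307.2] 0.395 2.8
thick ('scene',) [418.3 307.8] 0.4 3.45
thick ('top', 'scene') [416.8 308. ] 0.399 2.83
thin ('top',) [ 592.6 -178.2] -0.64 2.31
thin ('scene',) [ 595.6 -179.7] -0.658 3.82
thin ('top', 'scene') [ 595.4 -179.7] -0.654 3.0
module ('top',) [ 428.7 -284.5] 0.192 2.84
module ('scene',) [ 443.7 -281.5] 0.189 1.96
module ('top', 'scene') [ 428.7 -284.5] 0.188 2.34
lens top 108 [630.21241639 221.95041636] (630.1503295898438, 221.7608184814453) 70.67192840576172 12.756338119506836 -2.361041141512033
lens scene 178 [628.30813775 220.07038951] (627.0509033203125, 218.77828979492188) 71.29306030273438 15.798613548278809 -2.390972348003524
```

```bash
cat > go.py <<'E'
import sys,numpy as np
from plant import robot
x,y,z,psi=map(float,sys.argv[1:5]);s=robot.state();p=s["eef_pos"];yaw=s["tool_rot"][2]
psi0=float(sys.argv[5]) if len(sys.argv)>5 else yaw
d=np.array([x,y])-p[:2]
w=lambda a:(a+np.pi)%(2*np.pi)-np.pi
for n,a in(("cur",psi0),("tgt",psi)):
    print(n,"tool dx %.1f dy %.1f"%(d[0]*np.cos(a)+d[1]*np.sin(a),d[0]*np.sin(a)-d[1]*np.cos(a)))
print("dz %.1f rz %.4f"%(p[2]-z,w(psi0-psi)),"t",s["clock"],np.round(p,1),np.round(s["tool_rot"],3),"F",np.round(s["force"],1),"w",round(s["gripper_width"],3),"q1,7",np.round(s["q"][[0,6]],2))
E
python3 go.py 416.5 307.7 120 -1.173
```

```text
cur tool dx -219.0 dy 287.1
tgt tool dx 355.6 dy -62.7
dz 124.6 rz 2.3970 t 1.0 [220.9 611.3 244.6] [3.142 0.    1.224] F [ 0.3  0.4 -0.2] w 1.002 q1,7 [-1.32 -0.06]
```

Request:
move_arm([
  [[0,0,6],[0,0,0.12],-1],
  [[0,0,6],[0,0,0.12],-1],
  [[0,0,6],[0,0,0.12],-1],
  [[0,0,6],[0,0,0.12],-1],
  [[0,0,6],[0,0,0.12],-1],
  [[0,0,6],[0,0,0.12],-1],
  [[0,0,6],[0,0,0.12],-1],
  [[0,0,6],[0,0,0.12],-1],
  [[0,0,6],[0,0,0.12],-1],
  [[0,0,6],[0,0,0.12],-1],
  [[0,0,6],[0,0,0.12],-1],
  [[0,0,6],[0,0,0.12],-1],
  [[0,0,6],[0,0,0.12],-1],
  [[0,0,6],[0,0,0.12],-1],
  [[0,0,6],[0,0,0.12],-1],
  [[0,0,6],[0,0,0.12],-1],
  [[0,0,6],[0,0,0.12],-1],
  [[0,0,6],[0,0,0.12],-1],
  [[0,0,6],[0,0,0.12],-1],
  [[0,0,6],[0,0,0.12],-1],
])

```text
clock: 2.67
eef_pos: [220.9, 611.3, 124.3]
tool_rot: [3.142, 0.0, -1.182]
force: [-0.2, -1.1, -0.5]
gripper_width: 1.001
```

```bash
python3 go.py 416.5 307.7 100 -1.173
```

```text
cur tool dx 355.1 dy -65.9
tgt tool dx 355.7 dy -62.8
dz 24.3 rz -0.0089 t 2.6667 [220.9 611.3 124.3] [ 3.142  0.    -1.182] F [-0.2 -1.1 -0.5] w 1.001 q1,7 [-1.61 -2.33]
```

Request:
move_arm([
  [[20,-3,0],[0,0,0],-1],
  [[30,-6,0],[0,0,0],-1],
  [[35,-6,0],[0,0,0],-1],
  [[35,-6,0],[0,0,0],-1],
  [[35,-6,0],[0,0,0],-1],
  [[35,-6,0],[0,0,0],-1],
  [[35,-7,0],[0,0,0],-1],
  [[35,-7,0],[0,0,0],-1],
  [[35,-7,6],[0,0,0],-1],
  [[30,-7,6],[0,0,0],-1],
  [[20,-4,6],[0,0,0],-1],
  [[10,-1,6],[0,0,0],-1],
  [[0,0,0],[0,0,0],-1],
])

```text
clock: 3.75
eef_pos: [419.0, 306.7, 99.7]
tool_rot: [3.14, -0.001, -1.179]
force: [-0.3, 0.4, 1.0]
gripper_width: 1.002
```

```bash
python3 go.py 416.5 307.7 25 -1.173
```

```text
cur tool dx -1.9 dy 1.9
tgt tool dx -1.9 dy 1.9
dz 74.7 rz -0.0065 t 3.75 [419.  306.7  99.7] [ 3.140e+00 -1.000e-03 -1.179e+00] F [-0.3  0.4  1. ] w 1.002 q1,7 [-1.24 -1.76]
```

Request:
move_arm([
  [[-2,2,20],[0,0,0],-1],
  [[0,0,25],[0,0,0],-1],
  [[0,0,20],[0,0,0],-1],
  [[0,0,9],[0,0,0],-1],
  [[0,0,0],[0,0,0],-1],
  [[0,0,0],[0,0,0],1],
  [[0,0,0],[0,0,0],1],
  [[0,0,0],[0,0,0],1],
  [[0,0,0],[0,0,0],1],
  [[0,0,0],[0,0,0],1],
  [[0,0,0],[0,0,0],1],
])

```text
clock: 4.67
eef_pos: [416.2, 310.2, 27.2]
tool_rot: [-3.141, 0.001, -1.176]
force: [-0.6, -1.5, 5.1]
gripper_width: 0.684
```

```bash
python3 go.py 489.8 -14 60 -1.285
```

```text
cur tool dx 327.6 dy 56.7
tgt tool dx 331.8 dy 20.7
dz -32.8 rz 0.1088 t 4.6667 [416.2 310.2  27.2] [-3.141e+00  1.000e-03 -1.176e+00] F [-0.6 -1.5  5.1] w 0.684 q1,7 [-1.21 -1.7 ]
```

Request:
move_arm([
  [[0,0,0],[0,0,0],1],
])

```text
clock: 4.75
eef_pos: [416.1, 310.3, 27.2]
tool_rot: [-3.141, 0.001, -1.176]
force: [-1.0, -2.0, 6.3]
gripper_width: 0.686
```

```bash
python3 go.py 489.8 -14 60 -1.285
python3 - <<'E'
from plant import robot
from h import *
f=robot.grab_frame("scene");c=proj(f,[416,308,15])[0].astype(int);im=f["img"][max(c[1]-60,0):c[1]+40,c[0]-60:c[0]+60]
cv2.imwrite("pics/g1.png",cv2.resize(im,None,fx=6,fy=6,interpolation=cv2.INTER_CUBIC))
E
```

```text
cur tool dx 327.7 dy 56.7
tgt tool dx 331.9 dy 20.7
dz -32.8 rz 0.1088 t 4.75 [416.1 310.3  27.2] [-3.141e+00  1.000e-03 -1.176e+00] F [-1.  -2.   6.3] w 0.686 q1,7 [-1.21 -1.7 ]
```

View pics/g1.png

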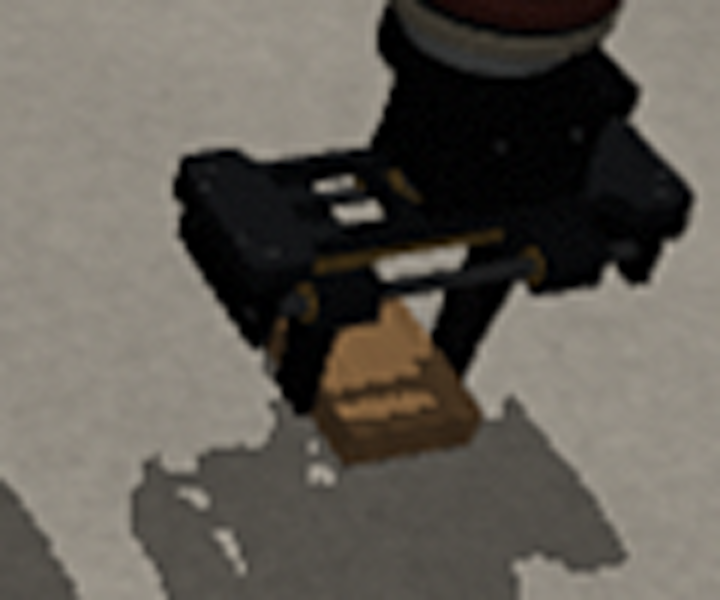

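Request:
move_arm([
  [[0,0,-10],[0,0,0],1],
  [[0,0,-20],[0,0,0],1],
  [[0,0,-20],[0,0,0.05],1],
  [[20,3,-10],[0,0,0.06],1],
  [[30,2,0],[0,0,0],1],
  [[35,2,0],[0,0,0],1],
  [[35,2,0],[0,0,0],1],
  [[35,2,0],[0,0,0],1],
  [[35,2,0],[0,0,0],1],
  [[35,2,0],[0,0,0],1],
  [[35,2,0],[0,0,0],1],
  [[30,2,0],[0,0,0],1],
  [[20,2,0],[0,0,0],1],
  [[10,0,0],[0,0,0],1],
  [[0,0,0],[0,0,0],1],
  [[0,0,0],[0,0,0],1],
])

```text
clock: 6.13
eef_pos: [486.6, -2.8, 86.9]
tool_rot: [-3.142, 0.0, -1.287]
force: [0.5, 1.2, -1.8]
gripper_width: 0.684
```

```bash
python3 go.py 489.8 -14 39.2 -1.285
python3 - <<'E'
from plant import robot
from h import *
for n in("scene","top"):
    f=robot.grab_frame(n);np.save(n+"1.npy",f,allow_pickle=True);c=proj(f,[490,-14,50])[0].astype(int);im=f["img"][max(c[1]-45,0):c[1]+35,c[0]-40:c[0]+40]
    cv2.imwrite(f"pics/{n}_1.png",cv2.resize(im,None,fx=7,fy=7,interpolation=cv2.INTER_CUBIC))
E
```

```text
cur tool dx 11.6 dy 0.1
tgt tool dx 11.6 dy 0.1
dz 47.7 rz -0.0023 t 6.1333 [486.6  -2.8  86.9] [-3.142  0.    -1.287] F [ 0.5  1.2 -1.8] w 0.684 q1,7 [-0.83 -1.21]
```

View pics/scene_1.png

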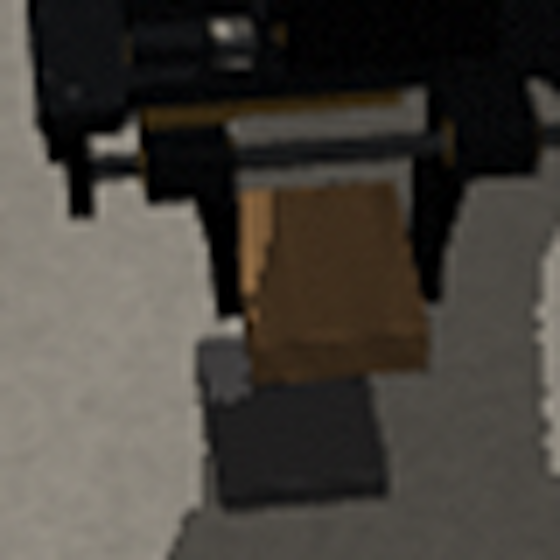

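View pics/top_1.png

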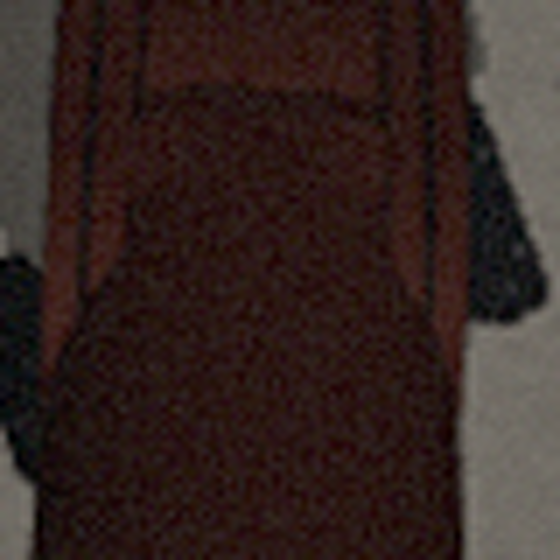

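```bash
python3 - <<'E'
from h import *
f=np.load("scene1.npy",allow_pickle=True).item()
c=proj(f,[490,-14,50])[0].astype(int)
im=f["img"][max(c[1]-45,0):c[1]+35,c[0]-40:c[0]+40]
im=cv2.resize(im,None,fx=7,fy=7,interpolation=cv2.INTER_CUBIC);im=cv2.convertScaleAbs(im,alpha=2)
def dr(B,col):
    p=((proj(f,B)-(c-[40,45])+.5)*7-.5).astype(int)
    for a,b in[(0,1),(1,3),(3,2),(2,0),(4,5),(5,7),(7,6),(6,4),(2,6),(3,7)]:cv2.line(im,p[a],p[b],col,1)
dr(box(486.6,-2.8,.284,80,60,59.7,79.7),(0,255,0))
dr(box(489.8,-14,.286,80,60,0,12),(0,0,255))
cv2.imwrite("pics/ov1.png",im)
E
```

```text
(no output)
```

View pics/ov1.png

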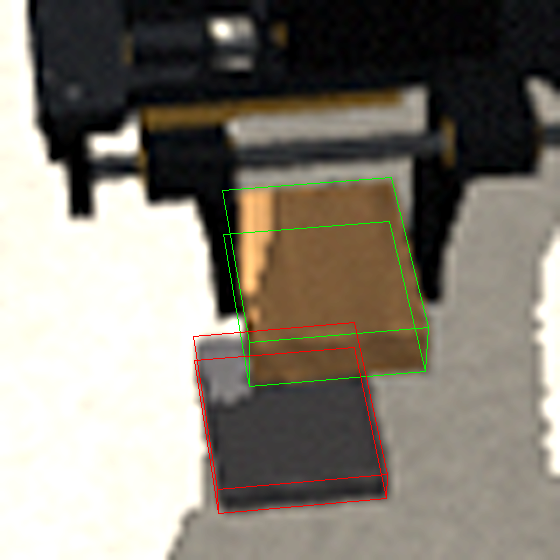

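Request:
move_arm([
  [[11,0.5,15],[0,0,0],1],
  [[0,0,15],[0,0,0],1],
  [[0,0,10],[0,0,0],1],
  [[0,0,5],[0,0,0],1],
  [[0,0,1],[0,0,0],1],
  [[0,0,0],[0,0,0],1],
])

```text
clock: 6.73
eef_pos: [489.2, -12.9, 40.5]
tool_rot: [3.141, -0.0, -1.285]
force: [-0.1, -0.6, -0.7]
gripper_width: 0.686
```

```bash
python3 go.py 489.2 -13.7 39.2 -1.285
```

```text
cur tool dx 0.7 dy 0.2
tgt tool dx 0.7 dy 0.2
dz 1.3 rz -0.0002 t 6.7333 [489.2 -12.9  40.5] [ 3.141 -0.    -1.285] F [-0.1 -0.6 -0.7] w 0.686 q1,7 [-0.76 -1.1 ]
```

Request:
move_arm([
  [[0.5,0,1.3],[0,0,0],1],
  [[0,0,0],[0,0,0],1],
  [[0,0,0],[0,0,0],0.1],
  [[0,0,0],[0,0,0],-0.5],
  [[0,0,0],[0,0,0],-1],
  [[0,0,0],[0,0,0],-1],
  [[0,0,-15],[0,0,0],-1],
  [[0,0,-30],[0,0,0],-1],
  [[0,0,-30],[0,0,0],-1],
])

```text
clock: 7.48
eef_pos: [488.5, -14.5, 114.5]
tool_rot: [3.139, -0.001, -1.287]
force: [1.4, 0.6, 0.9]
gripper_width: 0.979
```

```bash
python3 go.py 594.5 -179.2 110 -2.223
```

```text
cur tool dx 187.8 dy -55.5
tgt tool dx 66.6 dy -184.2
dz 4.5 rz 0.9363 t 7.4833 [488.5 -14.5 114.5] [ 3.139e+00 -1.000e-03 -1.287e+00] F [1.4 0.6 0.9] w 0.979 q1,7 [-0.84 -1.22]
```

Request:
move_arm([
  [[0,0,0],[0,0,0.117],-1],
  [[0,0,0],[0,0,0.117],-1],
  [[0,0,0],[0,0,0.117],-1],
  [[0,0,0],[0,0,0.117],-1],
  [[0,0,0],[0,0,0.117],-1],
  [[0,0,0],[0,0,0.117],-1],
  [[0,0,0],[0,0,0.117],-1],
  [[0,0,0],[0,0,0.117],-1],
  [[10,-27,0],[0,0,0],-1],
  [[12,-34,0],[0,0,0],-1],
  [[12,-34,0],[0,0,0],-1],
  [[12,-34,0],[0,0,0],-1],
  [[12,-34,0],[0,0,0],-1],
  [[8,-20,10],[0,0,0],-1],
  [[0,0,20],[0,0,0],-1],
  [[0,0,0],[0,0,0],-1],
])

```text
clock: 8.82
eef_pos: [593.4, -178.6, 81.1]
tool_rot: [3.138, -0.003, -2.224]
force: [-0.7, 0.1, -0.7]
gripper_width: 0.999
```

```bash
python3 go.py 594.5 -179.2 25 -2.223
python3 - <<'E'
from plant import robot
from h import *
D=[]
for n in("scene","top"):
    f=robot.grab_frame(n);np.save(n+"2.npy",f,allow_pickle=True);c=proj(f,[490,-14,30])[0].astype(int);im=f["img"][max(c[1]-40,0):c[1]+40,c[0]-40:c[0]+40]
    D.append(cv2.convertScaleAbs(cv2.resize(im,(400,400),interpolation=cv2.INTER_CUBIC),alpha=1.5))
    p,s=fit([f],489,-14,80,60,32,r=10,fixed_a=.286);print(n,np.round(p,3),round(s,2))
cv2.imwrite("pics/p2.png",np.hstack(D))
E
```

```text
cur tool dx -0.2 dy -1.3
tgt tool dx -0.2 dy -1.3
dz 56.1 rz -0.0014 t 8.8167 [ 593.4 -178.6   81.1] [ 3.138e+00 -3.000e-03 -2.224e+00] F [-0.7  0.1 -0.7] w 0.999 q1,7 [-0.44 -1.63]
scene [ 4.94837e+02 -1.72910e+01  1.82000e-01] 0.79
top [ 4.89335e+02 -1.14390e+01  2.49000e-01] 0.88
```

View pics/p2.png

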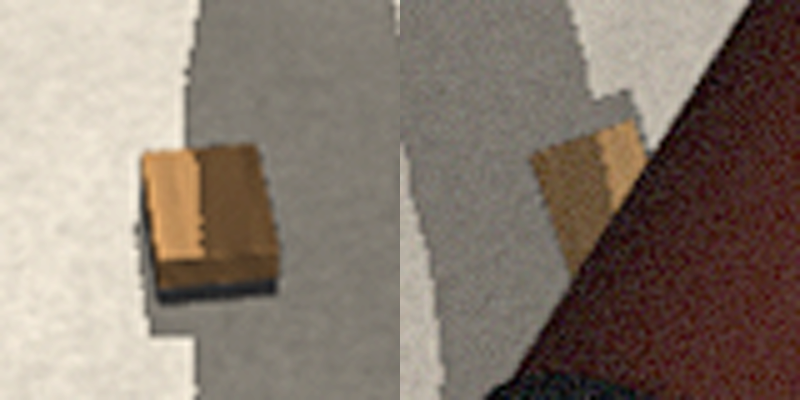

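Request:
move_arm([
  [[0,-1,20],[0,0,0],-1],
  [[0,0,20],[0,0,0],-1],
  [[0,0,12],[0,0,0],-1],
  [[0,0,4],[0,0,0],-1],
  [[0,0,0],[0,0,0],-1],
  [[0,0,0],[0,0,0],1],
  [[0,0,0],[0,0,0],1],
  [[0,0,0],[0,0,0],1],
  [[0,0,0],[0,0,0],1],
  [[0,0,0],[0,0,0],1],
  [[0,0,0],[0,0,0],1],
  [[0,0,0],[0,0,0],1],
])

```text
clock: 9.92
eef_pos: [596.0, -178.1, 28.7]
tool_rot: [-3.141, 0.0, -2.222]
force: [-1.2, 0.0, 4.5]
gripper_width: 0.68
```

```bash
python3 go.py 594.5 -179.2 25 -2.223
```

```text
cur tool dx 1.8 dy 0.5
tgt tool dx 1.8 dy 0.5
dz 3.7 rz 0.0010 t 9.9167 [ 596.  -178.1   28.7] [-3.141  0.    -2.222] F [-1.2  0.   4.5] w 0.68 q1,7 [-0.4  -1.59]
```

Request:
move_arm([
  [[0,0,-10],[0,0,0],1],
  [[0,0,-20],[0,0,0],1],
  [[0,0,-25],[0,0,-0.117],1],
  [[0,0,-25],[0,0,-0.117],1],
  [[0,0,-10],[0,0,-0.117],1],
  [[0,0,0],[0,0,-0.117],1],
  [[0,0,0],[0,0,-0.117],1],
  [[0,0,0],[0,0,-0.117],1],
  [[0,0,0],[0,0,-0.117],1],
  [[0,0,0],[0,0,-0.117],1],
  [[0,0,0],[0,0,0],1],
])

```text
clock: 10.83
eef_pos: [595.7, -178.3, 118.9]
tool_rot: [-3.141, -0.0, -1.281]
force: [0.4, -0.5, -0.1]
gripper_width: 0.682
```

```bash
python3 go.py 489.2 -13.9 80 -1.285
```

```text
cur tool dx -187.9 dy 55.1
tgt tool dx -187.7 dy 55.8
dz 38.9 rz 0.0040 t 10.8333 [ 595.7 -178.3  118.9] [-3.141 -0.    -1.281] F [ 0.4 -0.5 -0.1] w 0.682 q1,7 [-0.32 -0.82]
```

Request:
move_arm([
  [[-20,5,0],[0,0,0],1],
  [[-30,9,0],[0,0,0],1],
  [[-34,10,0],[0,0,0],1],
  [[-34,10,0],[0,0,0],1],
  [[-30,10,5],[0,0,0],1],
  [[-24,7,5],[0,0,0],1],
  [[-12,4,5],[0,0,0],1],
  [[-4,0,0],[0,0,0],1],
  [[0,0,0],[0,0,0],1],
])

```text
clock: 11.58
eef_pos: [490.1, -12.2, 103.5]
tool_rot: [-3.141, 0.001, -1.287]
force: [0.7, -0.1, -0.1]
gripper_width: 0.682
```

```bash
python3 go.py 489.2 -13.9 80 -1.285
cat > ov.py <<'E'
# ov.py out heldL heldW heldH zoff : overlays held box (green) at tool, expected stack boxes (red)
import sys
from plant import robot
from h import *
out=sys.argv[1];H=float(sys.argv[2]);dz=float(sys.argv[3]);tops=[float(v) for v in sys.argv[4].split(",")]
bx,by,ba=489.2,-13.9,.286
s=robot.state();x,y,z=s["eef_pos"];a=s["tool_rot"][2]+np.pi/2
f=robot.grab_frame("scene");np.save("last.npy",f,allow_pickle=True)
c=proj(f,[490,-14,50])[0].astype(int)
im=f["img"][max(c[1]-45,0):c[1]+35,c[0]-40:c[0]+40]
im=cv2.resize(im,None,fx=7,fy=7,interpolation=cv2.INTER_CUBIC);im=cv2.convertScaleAbs(im,alpha=2)
def dr(B,col):
    p=((proj(f,B)-(c-[40,45])+.5)*7-.5).astype(int)
    for i,j in[(0,1),(1,3),(3,2),(2,0),(4,5),(5,7),(7,6),(6,4),(2,6),(3,7)]:cv2.line(im,p[i],p[j],col,1)
if H>0: dr(box(x,y,a,80,60,z-dz,z-dz+H),(0,255,0))
for i in range(len(tops)-1): dr(box(bx,by,ba,80,60,tops[i],tops[i+1]),(0,0,255))
cv2.imwrite(out,im)
E
python3 ov.py pics/ov2.png 12 28.7 0,12,32
```

```text
cur tool dx 1.4 dy 1.3
tgt tool dx 1.4 dy 1.3
dz 23.5 rz -0.0022 t 11.5833 [490.1 -12.2 103.5] [-3.141e+00  1.000e-03 -1.287e+00] F [ 0.7 -0.1 -0.1] w 0.682 q1,7 [-0.69 -1.24]
```

View pics/ov2.png

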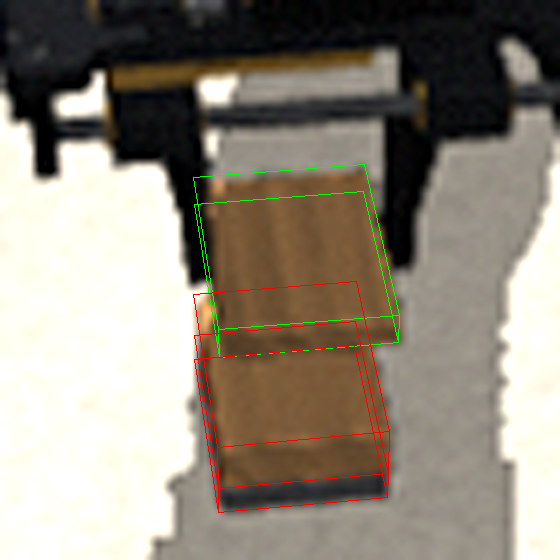

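Request:
move_arm([
  [[1.4,1,15],[0,0,0],1],
  [[0,0,15],[0,0,0],1],
  [[0,0,8],[0,0,0],1],
  [[0,0,3],[0,0,0],1],
  [[0,0,0],[0,0,0],1],
])

```text
clock: 12.05
eef_pos: [489.7, -15.7, 61.9]
tool_rot: [3.14, -0.001, -1.288]
force: [0.5, -0.2, -0.6]
gripper_width: 0.682
```

```bash
python3 go.py 489.2 -13.9 60.7 -1.285
```

```text
cur tool dx -1.8 dy -0.0
tgt tool dx -1.8 dy -0.1
dz 1.2 rz -0.0031 t 12.05 [489.7 -15.7  61.9] [ 3.140e+00 -1.000e-03 -1.288e+00] F [ 0.5 -0.2 -0.6] w 0.682 q1,7 [-0.66 -1.18]
```

Request:
move_arm([
  [[-1.6,0,0.5],[0,0,0],1],
  [[0,0,0.8],[0,0,0],1],
  [[0,0,0],[0,0,0],1],
])

```text
clock: 12.3
eef_pos: [489.6, -13.0, 61.4]
tool_rot: [-3.141, 0.0, -1.286]
force: [-0.6, 0.2, -0.4]
gripper_width: 0.681
```

```bash
python3 go.py 489.2 -13.9 60.7 -1.285
```

```text
cur tool dx 0.8 dy 0.6
tgt tool dx 0.8 dy 0.6
dz 0.7 rz -0.0011 t 12.3 [489.6 -13.   61.4] [-3.141  0.    -1.286] F [-0.6  0.2 -0.4] w 0.681 q1,7 [-0.66 -1.19]
```

Request:
move_arm([
  [[0.5,0.5,1],[0,0,0],1],
  [[0,0,0.5],[0,0,0],1],
  [[0,0,0],[0,0,0],1],
  [[0,0,0],[0,0,0],0.1],
  [[0,0,0],[0,0,0],-0.5],
  [[0,0,0],[0,0,0],-1],
  [[0,0,0],[0,0,0],-1],
  [[0,0,-15],[0,0,0],-1],
  [[0,0,-30],[0,0,0],-1],
  [[0,0,-30],[0,0,0],-1],
])

```text
clock: 13.13
eef_pos: [487.8, -14.2, 134.6]
tool_rot: [3.139, -0.001, -1.287]
force: [0.0, 0.7, 0.3]
gripper_width: 0.978
```

```bash
python3 ov.py pics/ov3.png 0 0 0,12,32,44;  python3 go.py 429.5 -284.5 100 -1.381
```

```text
cur tool dx 242.2 dy 134.8
tgt tool dx 253.7 dy 111.6
dz 40.4 rz 0.0935 t 13.1833 [491.2 -14.3 140.4] [-3.136e+00 -1.000e-03 -1.288e+00] F [ 4.9 -1.   5.3] w 0.984 q1,7 [-0.71 -1.28]
```

View pics/ov3.png

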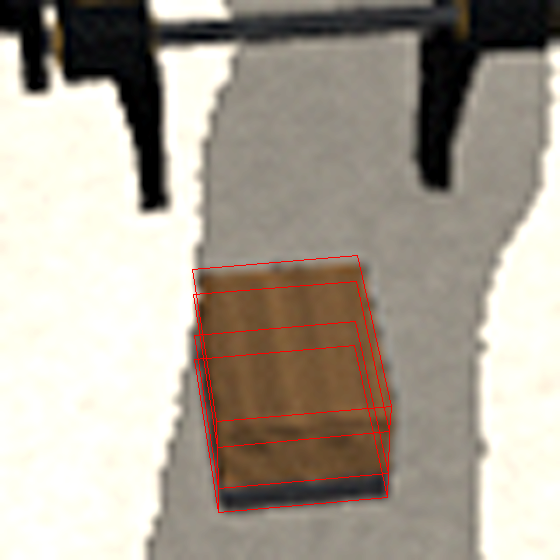

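Request:
move_arm([
  [[0,0,0],[0,0,0.05],-1],
  [[0,0,0],[0,0,0.044],-1],
  [[20,9,0],[0,0,0],-1],
  [[32,14,0],[0,0,0],-1],
  [[36,16,0],[0,0,0],-1],
  [[36,16,0],[0,0,0],-1],
  [[36,16,0],[0,0,0],-1],
  [[36,16,0],[0,0,0],-1],
  [[32,14,10],[0,0,0],-1],
  [[18,8,20],[0,0,0],-1],
  [[8,3,20],[0,0,0],-1],
  [[0,0,0],[0,0,0],-1],
])

```text
clock: 14.18
eef_pos: [424.2, -285.8, 81.5]
tool_rot: [3.137, 0.001, -1.384]
force: [-0.3, 1.0, 0.0]
gripper_width: 0.999
```

```bash
python3 go.py 429.5 -284.5 24.5 -1.381
python3 - <<'E'
from h import *
f=np.load("scene.npy",allow_pickle=True).item()
c=proj(f,[430,-284,5])[0].astype(int)
im=f["img"][c[1]-30:c[1]+30,c[0]-30:c[0]+30]
im=cv2.resize(im,None,fx=9,fy=9,interpolation=cv2.INTER_CUBIC);im=cv2.convertScaleAbs(im,alpha=1.7)
p=((proj(f,box(429.5,-284.5,.19,80,60,0,10))-(c-[30,30])+.5)*9-.5).astype(int)
for i,j in[(0,1),(1,3),(3,2),(2,0),(4,5),(5,7),(7,6),(6,4),(2,6),(3,7)]:cv2.line(im,p[i],p[j],(0,0,255),1)
cv2.imwrite("pics/mod.png",im)
E
```

```text
cur tool dx -0.3 dy -5.5
tgt tool dx -0.3 dy -5.5
dz 57.0 rz -0.0027 t 14.1833 [ 424.2 -285.8   81.5] [ 3.137e+00  1.000e-03 -1.384e+00] F [-0.3  1.   0. ] w 0.999 q1,7 [-0.27 -0.63]
```

View pics/mod.png

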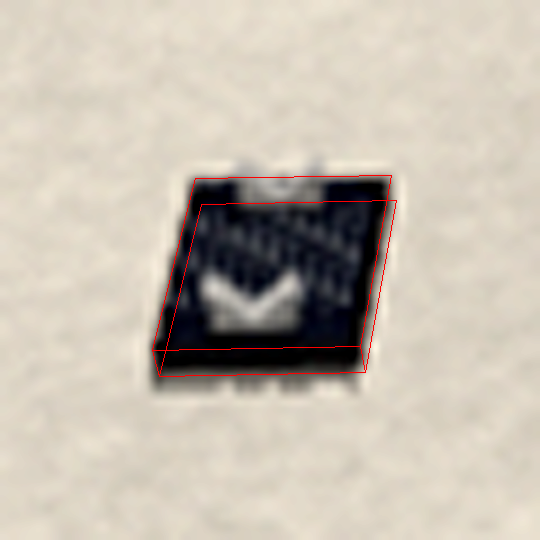

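Request:
move_arm([
  [[0,-6,20],[0,0,0],-1],
  [[0,0,20],[0,0,0],-1],
  [[0,0,12],[0,0,0],-1],
  [[0,0,5],[0,0,0],-1],
  [[0,0,0],[0,0,0],-1],
])

```text
clock: 14.6
eef_pos: [432.5, -282.5, 27.0]
tool_rot: [3.14, 0.001, -1.38]
force: [-0.7, -0.2, -0.2]
gripper_width: 0.996
```

```bash
python3 go.py 430.5 -284.3 24 -1.381
```

```text
cur tool dx 1.3 dy 2.3
tgt tool dx 1.3 dy 2.3
dz 3.0 rz 0.0015 t 14.6 [ 432.5 -282.5   27. ] [ 3.14e+00  1.00e-03 -1.38e+00] F [-0.7 -0.2 -0.2] w 0.996 q1,7 [-0.2  -0.56]
```

Request:
move_arm([
  [[1,2,2.5],[0,0,0],-1],
  [[0,0,0],[0,0,0],-1],
])

```text
clock: 14.77
eef_pos: [431.3, -284.9, 25.7]
tool_rot: [-3.141, -0.001, -1.38]
force: [0.5, 0.2, -0.6]
gripper_width: 0.998
```

```bash
python3 go.py 430.5 -284.3 24 -1.381
```

```text
cur tool dx -0.8 dy 0.6
tgt tool dx -0.8 dy 0.6
dz 1.7 rz 0.0008 t 14.7667 [ 431.3 -284.9   25.7] [-3.141e+00 -1.000e-03 -1.380e+00] F [ 0.5  0.2 -0.6] w 0.998 q1,7 [-0.2  -0.55]
```

Request:
move_arm([
  [[-0.8,0.6,1.7],[0,0,0],-1],
  [[0,0,0],[0,0,0],-1],
  [[0,0,0],[0,0,0],1],
  [[0,0,0],[0,0,0],1],
  [[0,0,0],[0,0,0],1],
  [[0,0,0],[0,0,0],1],
  [[0,0,0],[0,0,0],1],
  [[0,0,0],[0,0,0],1],
  [[0,0,0],[0,0,0],1],
])

```text
clock: 15.52
eef_pos: [430.5, -284.0, 23.4]
tool_rot: [-3.141, -0.0, -1.38]
force: [0.2, -0.2, 0.5]
gripper_width: 0.685
```

```bash
python3 go.py 430.5 -284.3 24 -1.381
```

```text
cur tool dx 0.3 dy 0.0
tgt tool dx 0.3 dy 0.0
dz -0.6 rz 0.0009 t 15.5167 [ 430.5 -284.    23.4] [-3.141 -0.    -1.38 ] F [ 0.2 -0.2  0.5] w 0.685 q1,7 [-0.2  -0.55]
```

Request:
move_arm([
  [[0,0,-10],[0,0,0],1],
  [[0,0,-20],[0,0,0],1],
  [[0,0,-25],[0,0,-0.05],1],
  [[0,0,-25],[0,0,-0.045],1],
  [[0,0,-10],[0,0,0],1],
  [[0,0,0],[0,0,0],1],
])

```text
clock: 16.02
eef_pos: [431.7, -284.5, 115.7]
tool_rot: [-3.138, -0.002, -1.286]
force: [0.9, 0.7, -1.6]
gripper_width: 0.683
```

```bash
python3 go.py 489.2 -13.9 67.4 -1.285
```

```text
cur tool dx -243.6 dy -131.2
tgt tool dx -243.4 dy -131.5
dz 48.3 rz -0.0012 t 16.0167 [ 431.7 -284.5  115.7] [-3.138e+00 -2.000e-03 -1.286e+00] F [ 0.9  0.7 -1.6] w 0.683 q1,7 [-0.29 -0.59]
```

Request:
move_arm([
  [[-20,-11,0],[0,0,0],1],
  [[-30,-16,0],[0,0,0],1],
  [[-34,-18,0],[0,0,0],1],
  [[-34,-18,0],[0,0,0],1],
  [[-34,-18,0],[0,0,0],1],
  [[-34,-18,0],[0,0,0],1],
  [[-28,-16,0],[0,0,0],1],
  [[-18,-11,0],[0,0,0],1],
  [[-8,-4,0],[0,0,0],1],
  [[-3,-1,0],[0,0,0],1],
  [[0,0,0],[0,0,0],1],
  [[0,0,0],[0,0,0],1],
])

```text
clock: 17.02
eef_pos: [487.0, -15.3, 112.8]
tool_rot: [3.14, -0.0, -1.287]
force: [0.2, -0.4, -0.6]
gripper_width: 0.684
```

```bash
python3 go.py 489.2 -13.9 67.4 -1.285; python3 ov.py pics/ov4.png 10 23.4 0,12,32,44
```

```text
cur tool dx -0.7 dy -2.5
tgt tool dx -0.7 dy -2.5
dz 45.4 rz -0.0020 t 17.0167 [487.  -15.3 112.8] [ 3.14  -0.    -1.287] F [ 0.2 -0.4 -0.6] w 0.684 q1,7 [-0.73 -1.24]
```

View pics/ov4.png

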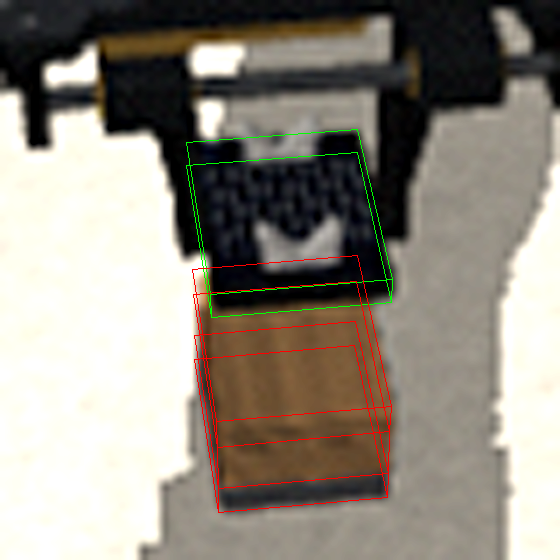

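Request:
move_arm([
  [[-0.5,-3,15],[0,0,0],1],
  [[0,0,15],[0,0,0],1],
  [[0,0,9],[0,0,0],1],
  [[0,0,3.5],[0,0,0],1],
  [[0,0,0],[0,0,0],1],
  [[0,0,0],[0,0,0],1],
])

```text
clock: 17.57
eef_pos: [490.4, -13.1, 71.1]
tool_rot: [3.142, -0.0, -1.286]
force: [-0.3, -0.7, -0.4]
gripper_width: 0.689
```

```bash
python3 go.py 490 -13.7 67.4 -1.285
```

```text
cur tool dx 0.5 dy 0.5
tgt tool dx 0.5 dy 0.5
dz 3.7 rz -0.0011 t 17.5667 [490.4 -13.1  71.1] [ 3.142 -0.    -1.286] F [-0.3 -0.7 -0.4] w 0.689 q1,7 [-0.7  -1.19]
```

Request:
move_arm([
  [[0.5,0.5,2.5],[0,0,0],1],
  [[0,0,0],[0,0,0],1],
  [[0,0,0],[0,0,0],1],
])

```text
clock: 17.82
eef_pos: [490.1, -13.1, 68.6]
tool_rot: [-3.141, 0.0, -1.285]
force: [-0.2, -0.9, -0.8]
gripper_width: 0.686
```

```bash
python3 go.py 490 -13.7 67.4 -1.285;python3 ov.py pics/ov5.png 10 23.4 0,12,32,44
```

```text
cur tool dx 0.5 dy 0.3
tgt tool dx 0.5 dy 0.3
dz 1.2 rz -0.0001 t 17.8167 [490.1 -13.1  68.6] [-3.141  0.    -1.285] F [-0.2 -0.9 -0.8] w 0.686 q1,7 [-0.7  -1.18]
```

View pics/ov5.png

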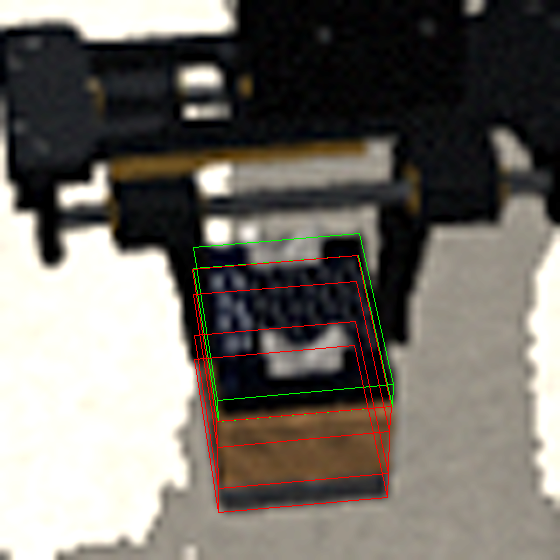

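Request:
move_arm([
  [[0.4,-0.6,1.2],[0,0,0],1],
  [[0,0,0.3],[0,0,0],1],
  [[0,0,0],[0,0,0],1],
  [[0,0,0],[0,0,0],0.1],
  [[0,0,0],[0,0,0],-0.5],
  [[0,0,0],[0,0,0],-1],
  [[0,0,0],[0,0,0],-1],
  [[0,0,-15],[0,0,0],-1],
  [[0,0,-30],[0,0,0],-1],
  [[0,0,-30],[0,0,0],-1],
])

```text
clock: 18.7
eef_pos: [489.8, -13.8, 141.9]
tool_rot: [3.139, -0.001, -1.285]
force: [1.8, 0.6, 0.4]
gripper_width: 0.977
```

```bash
python3 ov.py pics/ov6.png 0 0 0,12,32,44,54;  python3 go.py 629 220.5 100 -.805
```

```text
cur tool dx -186.9 dy -196.1
tgt tool dx -74.8 dy -260.4
dz 47.8 rz -0.4816 t 18.75 [493.2 -13.9 147.8] [-3.136e+00 -1.000e-03 -1.287e+00] F [ 4.5 -1.4  5.5] w 0.988 q1,7 [-0.75 -1.27]
```

View pics/ov6.png

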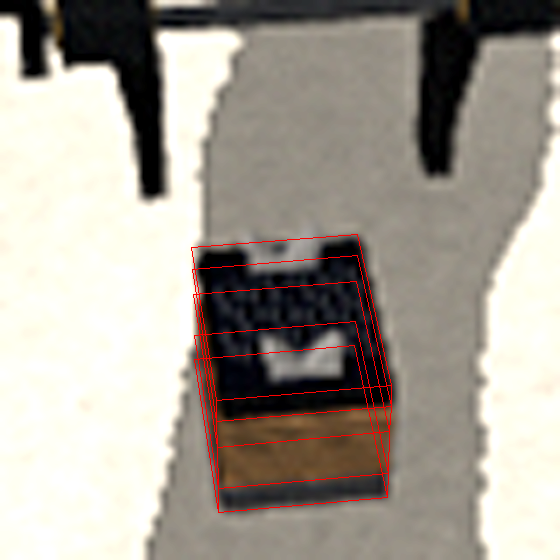

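Request:
move_arm([
  [[0,0,0],[0,0,-0.12],-1],
  [[0,0,0],[0,0,-0.12],-1],
  [[0,0,0],[0,0,-0.12],-1],
  [[0,0,0],[0,0,-0.12],-1],
  [[-6,-22,0],[0,0,0],-1],
  [[-10,-34,0],[0,0,0],-1],
  [[-11,-38,0],[0,0,0],-1],
  [[-11,-38,0],[0,0,0],-1],
  [[-11,-38,0],[0,0,0],-1],
  [[-11,-38,10],[0,0,0],-1],
  [[-9,-30,15],[0,0,0],-1],
  [[-4,-16,15],[0,0,0],-1],
  [[-2,-6,15],[0,0,0],-1],
  [[0,0,5],[0,0,0],-1],
  [[0,0,0],[0,0,0],-1],
])

```text
clock: 20.0
eef_pos: [624.9, 219.2, 79.7]
tool_rot: [3.138, 0.0, -0.806]
force: [0.1, -0.5, 0.2]
gripper_width: 1.005
```

```bash
python3 go.py 629 220.5 24 -.805
python3 - <<'E'
from plant import robot
from h import *
f=robot.grab_frame("scene");c=proj(f,[629,220,20])[0].astype(int);o=c-[45,45]
im=f["img"][o[1]:o[1]+80,o[0]:o[0]+90]
im=cv2.convertScaleAbs(cv2.resize(im,None,fx=7,fy=7,interpolation=cv2.INTER_CUBIC),alpha=1.8)
g=proj(f,[[629+38*np.cos(.766)*s,220.5+38*np.sin(.766)*s,8] for s in(-1,1)])
p=((g-o+.5)*7).astype(int);cv2.line(im,p[0],p[1],(0,0,255),1)
cv2.imwrite("pics/l1.png",im)
E
```

```text
cur tool dx 2.0 dy -3.9
tgt tool dx 2.0 dy -3.8
dz 55.7 rz -0.0008 t 20.0 [624.9 219.2  79.7] [ 3.138  0.    -0.806] F [ 0.1 -0.5  0.2] w 1.005 q1,7 [-0.81 -0.99]
```

View pics/l1.png

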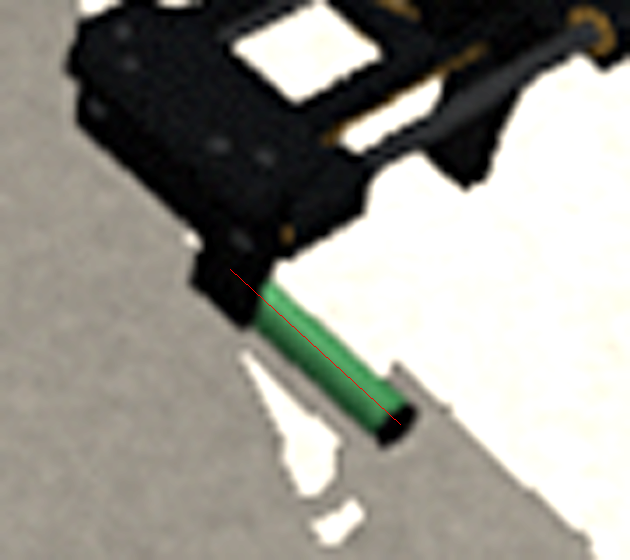

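Request:
move_arm([
  [[2,-4,20],[0,0,0],-1],
  [[0,0,20],[0,0,0],-1],
  [[0,0,10],[0,0,0],-1],
  [[0,0,3],[0,0,0],-1],
  [[0,0,0],[0,0,0],-1],
  [[0,0,0],[0,0,0],-1],
])

```text
clock: 20.55
eef_pos: [631.0, 221.8, 30.1]
tool_rot: [-3.14, -0.001, -0.806]
force: [0.3, 0.2, 0.2]
gripper_width: 1.0
```

```bash
python3 go.py 629 220.5 24 -.805
```

```text
cur tool dx -0.4 dy 2.3
tgt tool dx -0.4 dy 2.3
dz 6.1 rz -0.0007 t 20.55 [631.  221.8  30.1] [-3.14e+00 -1.00e-03 -8.06e-01] F [0.3 0.2 0.2] w 1.0 q1,7 [-0.78 -0.96]
```

Request:
move_arm([
  [[0,2,5],[0,0,0],-1],
  [[0,0,0],[0,0,0],-1],
  [[0,0,0],[0,0,0],-1],
])

```text
clock: 20.8
eef_pos: [628.9, 220.8, 24.1]
tool_rot: [-3.141, -0.0, -0.805]
force: [-0.8, -0.1, 0.4]
gripper_width: 0.999
```

```bash
python3 go.py 629 220.5 24 -.805
```

```text
cur tool dx 0.3 dy 0.2
tgt tool dx 0.3 dy 0.2
dz 0.1 rz -0.0001 t 20.8 [628.9 220.8  24.1] [-3.141 -0.    -0.805] F [-0.8 -0.1  0.4] w 0.999 q1,7 [-0.78 -0.96]
```

Close in steps; watch the height as the fingers swing in.

Request:
move_arm([
  [[0,0,0],[0,0,0],-0.2],
  [[0,0,0],[0,0,0],0.1],
  [[0,0,0],[0,0,0],0.3],
  [[0,0,0],[0,0,0],0.45],
  [[0,0,0],[0,0,0],0.6],
  [[0,0,0],[0,0,0],0.8],
  [[0,0,0],[0,0,0],1],
  [[0,0,0],[0,0,0],1],
  [[0,0,0],[0,0,0],1],
  [[0,0,0],[0,0,0],1],
])

```text
clock: 21.63
eef_pos: [629.0, 220.9, 23.8]
tool_rot: [3.142, -0.0, -0.805]
force: [-0.1, -0.5, 0.7]
gripper_width: 0.327
```

```bash
python3 go.py 629 220.5 24 -.805
```

```text
cur tool dx 0.3 dy 0.2
tgt tool dx 0.3 dy 0.2
dz -0.2 rz -0.0000 t 21.6333 [629.  220.9  23.8] [ 3.142 -0.    -0.805] F [-0.1 -0.5  0.7] w 0.327 q1,7 [-0.78 -0.96]
```

Request:
move_arm([
  [[0,0,0],[0,0,0],1],
  [[0,0,0],[0,0,0],1],
  [[0,0,0],[0,0,0],1],
  [[0,0,0],[0,0,0],1],
  [[0,0,0],[0,0,0],1],
])

```text
clock: 22.05
eef_pos: [628.9, 220.9, 23.7]
tool_rot: [3.142, -0.0, -0.805]
force: [-0.4, 0.1, 0.3]
gripper_width: 0.171
```

Request:
move_arm([
  [[0,0,0],[0,0,0],1],
  [[0,0,-8],[0,0,0],1],
  [[0,0,-16],[0,0,0],1],
  [[0,0,-25],[0,0,0],1],
  [[0,0,-30],[0,0,0.12],1],
  [[0,0,-25],[0,0,0.12],1],
  [[0,0,-10],[0,0,0.12],1],
  [[0,0,0],[0,0,0.12],1],
  [[0,0,0],[0,0,0],1],
  [[0,0,0],[0,0,0],1],
])

```text
clock: 22.88
eef_pos: [628.8, 221.0, 138.0]
tool_rot: [3.142, -0.0, -1.281]
force: [0.1, 0.5, -0.6]
gripper_width: 0.173
```

```bash
python3 go.py 490 -13.8 120 -1.285
python3 - <<'E'
from plant import robot
from h import *
f=robot.grab_frame("scene");s=robot.state();x,y,z=s["eef_pos"];z-=16
c=proj(f,[x,y,z])[0].astype(int);o=c-[45,45]
im=f["img"][o[1]:o[1]+80,o[0]:o[0]+90]
im=cv2.convertScaleAbs(cv2.resize(im,None,fx=7,fy=7,interpolation=cv2.INTER_CUBIC),alpha=1.8)
a=s["tool_rot"][2]+np.pi/2
g=proj(f,[[x+38*np.cos(a)*k,y+38*np.sin(a)*k,z] for k in(-1,1)])
p=((g-o+.5)*7).astype(int);cv2.line(im,p[0],p[1],(0,0,255),1)
cv2.imwrite("pics/l2.png",im)
E
```

```text
cur tool dx 185.4 dy 200.0
tgt tool dx 186.2 dy 199.3
dz 18.0 rz 0.0038 t 22.8833 [628.8 221.  138. ] [ 3.142 -0.    -1.281] F [ 0.1  0.5 -0.6] w 0.173 q1,7 [-0.89 -1.44]
```

View pics/l2.png

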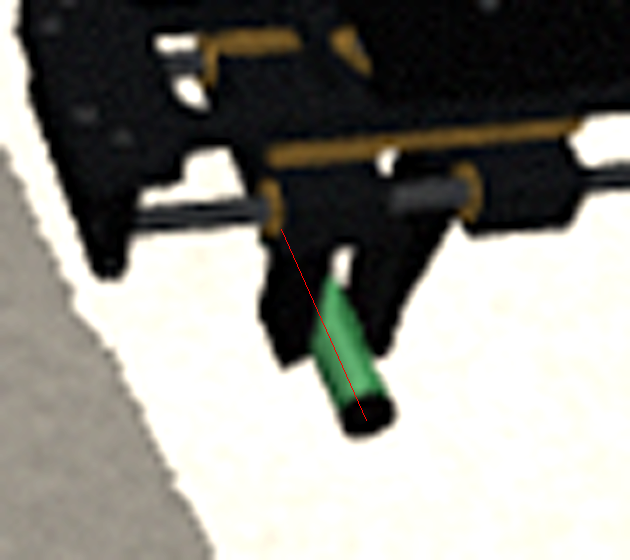

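Request:
move_arm([
  [[12,13,0],[0,0,0.004],1],
  [[20,22,0],[0,0,0],1],
  [[25,27,0],[0,0,0],1],
  [[25,27,0],[0,0,0],1],
  [[25,27,0],[0,0,0],1],
  [[25,27,0],[0,0,0],1],
  [[22,23,0],[0,0,0],1],
  [[16,17,0],[0,0,0],1],
  [[10,10,0],[0,0,0],1],
  [[4,5,0],[0,0,0],1],
  [[0,0,10],[0,0,0],1],
  [[0,0,10],[0,0,0],1],
  [[0,0,0],[0,0,0],1],
  [[0,0,0],[0,0,0],1],
])

```text
clock: 24.1
eef_pos: [489.8, -10.0, 116.6]
tool_rot: [3.139, -0.001, -1.287]
force: [-0.2, -0.7, 0.4]
gripper_width: 0.176
```

```bash
python3 go.py 490 -13.8 84.3 -1.285
cat > lo.py <<'E'
import sys
from plant import robot
from h import *
f=robot.grab_frame("scene");s=robot.state();x,y,z=s["eef_pos"];z-=16
c=proj(f,[490,-14,60])[0].astype(int);o=c-[40,45]
im=f["img"][o[1]:o[1]+80,o[0]:o[0]+80]
im=cv2.convertScaleAbs(cv2.resize(im,None,fx=7,fy=7,interpolation=cv2.INTER_CUBIC),alpha=1.8)
def ln(x,y,z,a,L,col):
    g=proj(f,[[x+L*np.cos(a)*k,y+L*np.sin(a)*k,z] for k in(-1,1)]);p=((g-o+.5)*7).astype(int);cv2.line(im,p[0],p[1],col,1)
if len(sys.argv)<3: ln(x,y,z,s["tool_rot"][2]+np.pi/2,38,(0,0,255))
ln(490,-13.8,68.3,.286,38,(255,255,0))
cv2.imwrite(sys.argv[1],im)
E
python3 lo.py pics/l3.png
```

```text
cur tool dx 3.7 dy 0.9
tgt tool dx 3.7 dy 0.9
dz 32.3 rz -0.0020 t 24.1 [489.8 -10.  116.6] [ 3.139e+00 -1.000e-03 -1.287e+00] F [-0.2 -0.7  0.4] w 0.176 q1,7 [-0.82 -1.23]
```

View pics/l3.png

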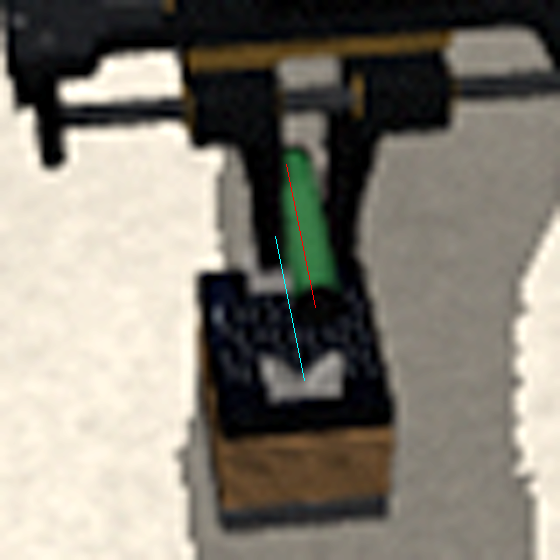

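Request:
move_arm([
  [[3.5,-1,10],[0,0,0],1],
  [[0,0,10],[0,0,0],1],
  [[0,0,5],[0,0,0],1],
  [[0,0,0],[0,0,0],1],
  [[0,0,0],[0,0,0],1],
])

```text
clock: 24.57
eef_pos: [491.7, -14.0, 92.5]
tool_rot: [3.141, -0.0, -1.289]
force: [0.7, -0.3, -0.5]
gripper_width: 0.173
```

```bash
python3 go.py 491.5 -13.4 84.3 -1.285;python3 lo.py pics/l4.png
```

```text
cur tool dx -0.6 dy 0.0
tgt tool dx -0.6 dy 0.0
dz 8.2 rz -0.0039 t 24.5667 [491.7 -14.   92.5] [ 3.141 -0.    -1.289] F [ 0.7 -0.3 -0.5] w 0.173 q1,7 [-0.8  -1.19]
```

View pics/l4.png

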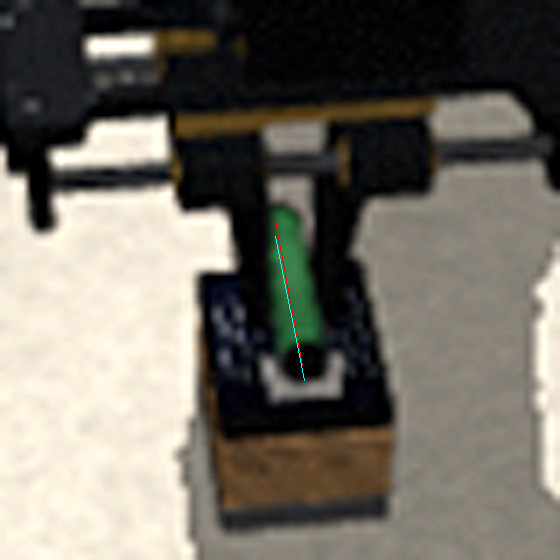

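Request:
move_arm([
  [[0,0,2.5],[0,0,0],1],
  [[0,0,2],[0,0,0],1],
  [[0,0,1],[0,0,0],1],
  [[0,0,0],[0,0,0],1],
])

```text
clock: 24.95
eef_pos: [491.8, -14.0, 87.1]
tool_rot: [3.141, 0.0, -1.289]
force: [0.7, -0.1, -0.8]
gripper_width: 0.17
```

```bash
python3 go.py 491.5 -13.4 84.3 -1.285
```

```text
cur tool dx -0.7 dy 0.1
tgt tool dx -0.7 dy 0.1
dz 2.8 rz -0.0040 t 24.95 [491.8 -14.   87.1] [ 3.141  0.    -1.289] F [ 0.7 -0.1 -0.8] w 0.17 q1,7 [-0.79 -1.18]
```

Request:
move_arm([
  [[-0.3,0,1],[0,0,0],1],
  [[0,0,0.8],[0,0,0],1],
  [[0,0,0],[0,0,0],1],
])

```text
clock: 25.2
eef_pos: [491.8, -13.7, 85.4]
tool_rot: [3.141, -0.0, -1.289]
force: [-0.1, -1.4, -0.3]
gripper_width: 0.171
```

```bash
python3 go.py 491.5 -13.4 84.3 -1.285;python3 lo.py pics/l5.png
```

```text
cur tool dx -0.4 dy 0.2
tgt tool dx -0.4 dy 0.2
dz 1.1 rz -0.0040 t 25.2 [491.8 -13.7  85.4] [ 3.141 -0.    -1.289] F [-0.1 -1.4 -0.3] w 0.171 q1,7 [-0.79 -1.18]
```

View pics/l5.png

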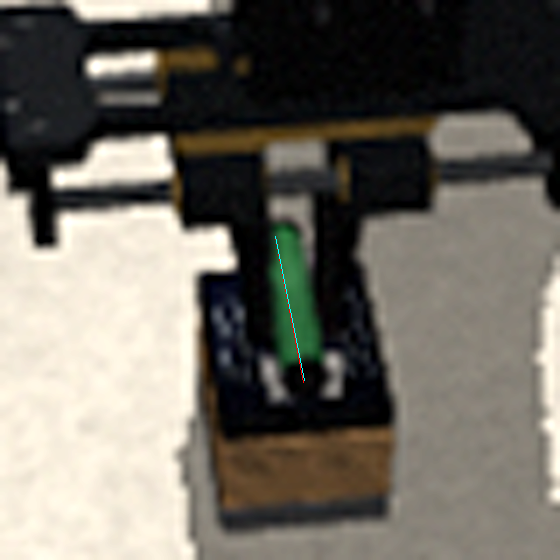

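Request:
move_arm([
  [[-0.2,0,0.6],[0,0,0],1],
  [[0,0,0.5],[0,0,0],1],
  [[0,0,0],[0,0,0],1],
])

```text
clock: 25.5
eef_pos: [491.8, -13.5, 84.4]
tool_rot: [-3.142, 0.0, -1.289]
force: [-0.4, 1.2, 0.3]
gripper_width: 0.172
```

```bash
python3 go.py 491.5 -13.4 84.3 -1.285
```

```text
cur tool dx -0.1 dy 0.3
tgt tool dx -0.1 dy 0.3
dz 0.1 rz -0.0040 t 25.5 [491.8 -13.5  84.4] [-3.142  0.    -1.289] F [-0.4  1.2  0.3] w 0.172 q1,7 [-0.79 -1.18]
```

Request:
move_arm([
  [[0,0,0.6],[0,0,0],1],
  [[0,0,0.4],[0,0,0],1],
  [[0,0,0],[0,0,0],1],
])

```text
clock: 25.75
eef_pos: [491.9, -13.1, 83.8]
tool_rot: [-3.141, 0.001, -1.289]
force: [-2.9, 2.7, 7.3]
gripper_width: 0.172
```

```bash
python3 go.py 491.5 -13.4 84.3 -1.285
```

```text
cur tool dx 0.2 dy 0.5
tgt tool dx 0.2 dy 0.5
dz -0.5 rz -0.0038 t 25.75 [491.9 -13.1  83.8] [-3.141e+00  1.000e-03 -1.289e+00] F [-2.9  2.7  7.3] w 0.172 q1,7 [-0.79 -1.17]
```

Contact (7 N). Release slowly.

Request:
move_arm([
  [[0,0,0],[0,0,0],0.6],
  [[0,0,0],[0,0,0],0.5],
  [[0,0,0],[0,0,0],0.35],
  [[0,0,0],[0,0,0],0.2],
  [[0,0,0],[0,0,0],0.1],
  [[0,0,0],[0,0,0],0],
  [[0,0,0],[0,0,0],0],
  [[0,0,0],[0,0,0],0],
])

```text
clock: 26.42
eef_pos: [491.8, -13.6, 83.4]
tool_rot: [3.142, -0.0, -1.289]
force: [-0.3, -0.5, 0.0]
gripper_width: 0.489
```

```bash
python3 go.py 491.5 -13.4 84.3 -1.285;python3 lo.py pics/l6.png 1
```

```text
cur tool dx -0.3 dy 0.2
tgt tool dx -0.3 dy 0.2
dz -0.9 rz -0.0041 t 26.4167 [491.8 -13.6  83.4] [ 3.142 -0.    -1.289] F [-0.3 -0.5  0. ] w 0.489 q1,7 [-0.79 -1.17]
```

View pics/l6.png

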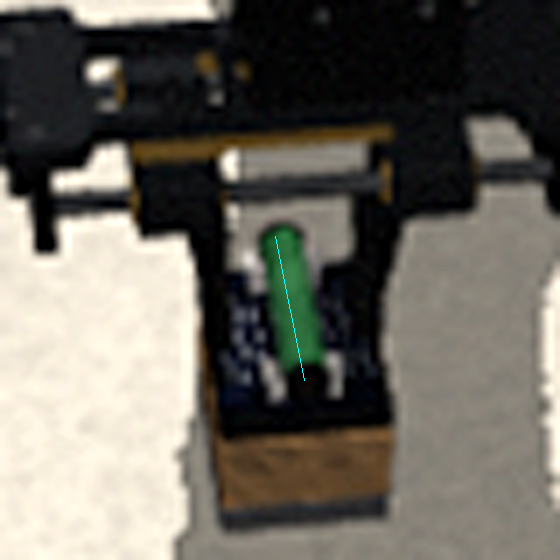

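The lens sits in both saddles. Retreating and moving clear for a full check.

Request:
move_arm([
  [[0,0,-4],[0,0,0],0],
  [[0,0,-12],[0,0,0],0],
  [[0,0,-25],[0,0,0],0],
  [[0,0,-35],[0,0,0],0],
  [[0,0,-35],[0,0,0],0],
  [[-30,0,-10],[0,0,0],0],
  [[-38,0,0],[0,0,0],0],
  [[-38,0,0],[0,0,0],0],
  [[-38,0,0],[0,0,0],0],
  [[-38,0,0],[0,0,0],0],
  [[-38,0,0],[0,0,0],0],
  [[-38,0,0],[0,0,0],0],
  [[-30,0,0],[0,0,0],0],
  [[-15,0,0],[0,0,0],0],
  [[0,0,0],[0,0,0],0],
])

```text
clock: 27.72
eef_pos: [406.2, 280.9, 205.1]
tool_rot: [-3.141, 0.0, -1.284]
force: [-0.6, -0.5, -0.9]
gripper_width: 0.501
```

```bash
python3 go.py 490 -14 200 -1.285; python3 - <<'E'
from plant import robot
from h import *
D=[]
def dr(im,o,f,B,col):
    p=((proj(f,B)-o+.5)*7-.5).astype(int)
    for i,j in[(0,1),(1,3),(3,2),(2,0),(4,5),(5,7),(7,6),(6,4),(2,6),(3,7)]:cv2.line(im,p[i],p[j],col,1)
for n in("scene","top"):
    f=robot.grab_frame(n);o=proj(f,[490,-14,40])[0].astype(int)-[28,30]
    im=f["img"][o[1]:o[1]+60,o[0]:o[0]+56];im=cv2.convertScaleAbs(cv2.resize(im,None,fx=7,fy=7,interpolation=cv2.INTER_CUBIC),alpha=1.7)
    raw=im.copy()
    p,s=fit([f],490,-14,80,60,54,r=8,fixed_a=.286);print(n,"module",np.round(p,3),round(s,2))
    b=f["img"].astype(int);g=(b[:,:,1]-np.maximum(b[:,:,2],b[:,:,0])>12).astype(np.uint8);m=np.zeros_like(g);m[o[1]:o[1]+60,o[0]:o[0]+56]=1
    v,u=np.nonzero(g*m);P=np.array([back(f,i,j,68.3)[:2] for i,j in zip(u,v)]);e=np.linalg.eigh(np.cov(P.T))[1][:,1]
    print("lens",len(u),P.mean(0),np.arctan(e[1]/e[0]))
    D.append(raw)
cv2.imwrite("pics/fin.png",np.hstack(D))
E
```

```text
cur tool dx 306.5 dy 3.0
tgt tool dx 306.5 dy 2.7
dz 5.1 rz 0.0010 t 27.7167 [406.2 280.9 205.1] [-3.141  0.    -1.284] F [-0.6 -0.5 -0.9] w 0.501 q1,7 [-1.18 -1.96]
scene module [ 4.84538e+02 -1.97470e+01  8.60000e-02] 0.7
lens 115 [484.93725005 -13.64335426] 0.26742260617005464
top module [ 4.85562e+02 -1.28650e+01  2.83000e-01] 1.42
lens 150 [490.73230167 -11.88941062] 0.26998872327677137
```

View pics/fin.png

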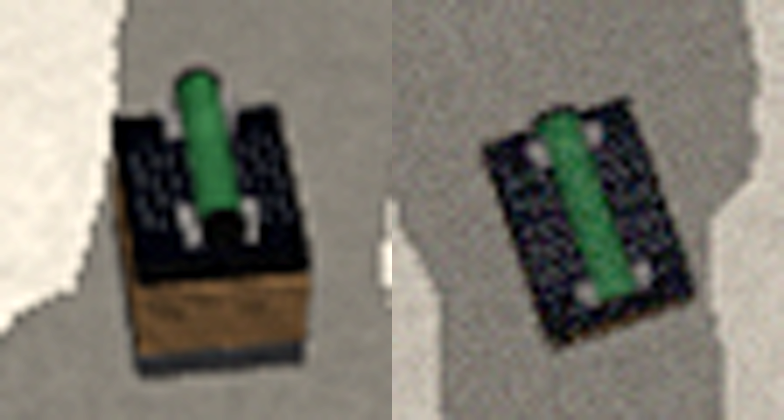

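```bash
python3 - <<'E'
from plant import robot
from h import *
D=[]
for n in("scene","top"):
    f=robot.grab_frame(n);o=proj(f,[490,-14,40])[0].astype(int)-[28,30]
    im=f["img"][o[1]:o[1]+60,o[0]:o[0]+56];im=cv2.convertScaleAbs(cv2.resize(im,None,fx=7,fy=7,interpolation=cv2.INTER_CUBIC),alpha=1.7)
    T=lambda X:((proj(f,X)-o+.5)*7-.5).astype(np.int32)
    x,y,a=489.5,-13.8,.286;c,s=np.cos(a),np.sin(a)
    cv2.polylines(im,[T(box(x,y,a,80,60,54,54)[[0,1,3,2]])],True,(0,255,255),1)
    cv2.polylines(im,[T(box(x,y,a,80,60,12,12)[[0,1,3,2]])],True,(255,0,255),1)
    for k in(-38,38):
        t=np.linspace(0,6.3,40);R=8
        cv2.polylines(im,[T(np.c_[x+c*k-s*R*np.cos(t),y+s*k+c*R*np.cos(t),68.3+R*np.sin(t)])],True,(0,0,255),1)
    for xx in(-28,28): cv2.polylines(im,[T(box(x+c*xx,y+s*xx,a,8,28,68.5,68.5)[[0,1,3,2]])],True,(255,255,0),1)
    D.append(im)
cv2.imwrite("pics/fin2.png",np.hstack(D))
E
```

```text
(no output)
```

View pics/fin2.png

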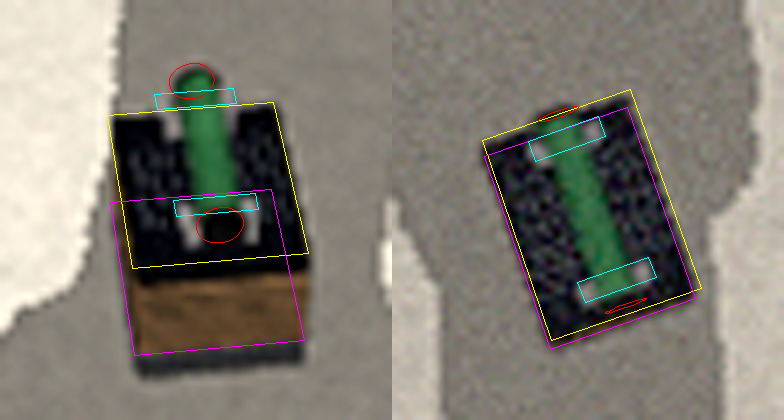

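```bash
python3 -c "
from plant import robot
print(robot.close_job(),robot.state()['clock'])"
```

```text
the job is handed in; nothing more can be done
the job is handed in; nothing more can be done
```

I stacked the thick plate, the thin plate and the solar module (saddles up) on the base block. I then lowered the rod lens into both V saddles and released it once it touched at about 7 N. The arm backed away and I handed the job in at about 28 s of the 72 s allowed; no verdict was reported.

In the last pictures from both cameras the stack looks flush and square, to about 2 mm. The lens lies in both saddles, parallel to the module to within about 0.02 rad and roughly 2 mm off-centre along its length.

- **Checks that disagreed:** The last automatic outline fit of the module failed in the scene view, where the saddles and lens cover its edges. In the top view it put the module about 4 mm short in x. The drawn overlays did not support that offset, so I relied on them. The mean lens position in x also differed by about 6 mm between the two cameras.
- **Bystanders:** The fan, pen and puck were never near the arm's path, but I did not measure their positions again at the end.

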